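# Turn the warming tray down and lift off the plate of pies

### The arm

A 6-joint arm with a two-finger parallel gripper is mounted at the origin on the work surface. World frame = base frame: x ahead of the robot, y to its left, z up, the work surface at z = 0. Lengths are in m, angles in rad, forces in N, time in s.
With the tool pointing down it reaches from about 0.325 to 0.9 m from the base axis. Payload 6.1 kg.
Tool frame: the origin (TCP) lies at the very end of the fingers, on their centre line; the grasp point (between the pads) lies robot.pinch_z behind it (robot.pinch_z is the distance from the TCP to the grasp point, in m); z points along the fingers, y is the line along which they close (so a half turn about z gives the same grasp; the last joint's range is limited). The gripper opens to 87 mm and grips with 3 to 60 N. Pads are 19 mm wide; open, the fingers measure 117 mm over their backs; the gripper's body (75 mm by 190 mm) begins 51 mm behind the grasp point.
Start: joints at [-1.358, 0.22, 1.526, -0, 1.395, -0.126], TCP at [0.208, -0.589, 0.223] pointing down, gripper open.
Joint ranges: [-2.98, 2.98], [-0.91, 2.08], [0.09, 2.57], [-1.24, 4.39], [0.2, 2.65], [-2.68, 2.68]. Speed limits (rad/s): [2.57, 2.57, 3.01, 3.14, 3.14, 3.14].

### API

Orientations are given as a 3x3 rotation matrix whose columns are the frame's x, y, z axes.
In Python, from station import readout, eyes, job_done, robot gives the robot as it stands.
- The arm moves only by the tool jog_arm, never from a script. Its argument "increments" is a list of rows, each an object with "linear": the shift along the tool's x, y, z in units of 200 mm (1.0 is 200 mm), a list of three; "spin": the turn about the tool's z in units of 180 degrees (1.0 is 180 degrees). A call has exactly 5 rows; each row is the pose to reach, as a shift and turn from the pose commanded when the call began, along the tool's axes at that moment, turning the shorter way round; what a row does not reach only later rows make up. A row lasts 1/10 s, in which the tool goes at most 50 mm and 8.59 degrees, less where a joint would pass 70% of its speed; a pose out of reach is approached as far as the arm can. A call with a number of a shift or a turn outside -1 to 1 is refused whole. A call with a gripper value outside its range is refused whole. "gripper" is the opening, from 0 (shut) to 1 (fully open), set as the call begins (left out, the last holds). The fingers move at their own pace and stop on an object; "force" is the grip in N (left out, the last holds). Time passes only in rows, so rows that repeat a pose let the fingers close, or fill a call up. It gives the time, the measured TCP pose, the force, the opening and the grip force at its end, in the units of the state.
- readout.state(): the state, without advancing time (a new reading comes with each control period).
- eyes.read_camera(name): name is "scene" or "top"; returns (picture, depth): 400x640x3 uint8, blue, green, red; 400x640 float32, m along the optical axis (not along the pixel's ray), 0 where there is no reading.
- eyes.get_calibration(name): a dict with "camera_matrix" (3x3 intrinsics, pixels), "rvec" (rotation vector, rad) and "tvec" (3), from world to camera coordinates, as OpenCV has them. Camera axes: x right, y down, z forward; pixel columns grow to the right and rows downward; lengths in m; the calibration is good to about 2 mm. A picture is of the moment at which its call begins. get_calibration takes no time and is no camera call.
- job_done(): hands the job in; it is judged then, once.
Trained networks look in the newest picture that a camera, given by its name, has taken for a name from the list of things; names that differ only in an ending like _2 or _b are one class to them, and where a whole thing is asked for, a point or a joint stands for the part that bears it (a point fixed in the world has none). Each returns a list of dicts, best first, with "confidence" (0 to 1); they miss things now and then, are a little off and sometimes report something else, mostly with a low value. They report only what shows in the picture. A call takes as long as a camera call. They do not tell look-alikes from the thing itself.
- eyes.look_for(camera, name): "rect" ([centre column, centre row, width, height] in pixels, round what is visible of it).
- eyes.outline_of(camera, name): "pixels" (400x640 bool, what is visible of it) and "rect" ([centre column, centre row, width, height] in pixels, round what is visible of it).
The state is a dict: "t": time; "joint_positions": joint angles; "joint_velocities": joint speeds; "joint_efforts": joint torques, N m; "eef_pos": TCP position; "ee_rot": TCP orientation; "ft_force": force on the tool from outside, world axes, zero at the start; "wrist_torque": the same for the moment, N m; "opening": finger opening in m; "finger_force": force on a finger pad.
Only numpy, scipy, OpenCV 4.12 (cv2) and the standard library are available. Lean on these libraries where they do the work, as an engineer would, in place of code of your own. Each camera call takes 0.05 s, during which the arm holds its last target. There are 200 camera calls.

### The job

First slide the warming tray's heat control down to low (the green dot), since only the custard pot will stay on the tray. Then take the plate of pies by its wooden grip, lift it about 10 cm above the tray, level all the way so that no pie slides off its place, and finish holding it there, steady and level above the tray: do not put it down or let go. Leave the pot and everything else where they are.

Things in the scene. Friction and masses are not known exactly. Their poses are not given: they have to be found in the camera images.
- warming_tray: electric warming tray fixed on the table, steel case 330 mm (its x) by 540 mm (its y) by 55 mm high, with a black carry bar at each y end (out to 294 mm from the centre). Origin: centre of its underside; the upper face is level, 55 mm above the origin. A black control strip 66 mm deep runs along its -x edge (the robot's side), the rest of the top is dark glass on which the plate and the pot stand
- heat_slider (a joint): travel of the heat slider in m, along the tray's -y direction (to the right as seen from the robot): 0 = off (white dot), 0.030 = low (green dot), 0.065 = medium (amber dot), 0.100 = high (red dot). Moves with about 1.5 N of friction and stays where it is left
- slider_grip (a point): centre of the slider's grey grip, a block 24 mm (tray x) by 14 mm (tray y, the sliding direction) by 20 mm tall, 1.5 to 21.5 mm above the tray's upper face; a white line across its top is the pointer. It runs on a straight line 128 mm from the tray's centre towards -x. At least 50 mm of free strip on both sides of it along y
- low_mark (a point): the green dot (11 mm) printed on the control strip beside the track, on the robot's side of it: the low setting. The slider is at low when its pointer stands level with this dot along the tray's y
- pie_plate: round blue serving plate 224 mm across with a raised rim 14 mm high, carrying three pies; from its centre rises a steel stem that forks into a U holding a wooden grip bar. Loose, about 0.34 to 0.53 kg, with pies up to 0.85 kg; balanced about its centre to within a few mm. Origin: centre of its underside; x along the grip bar, z up. Its inner floor is 5 mm above the origin
- plate_grip (a point): centre of the plate's wooden grip bar, 128 mm straight above the plate's origin. The bar is 84 mm long (plate x), 16 mm thick (plate y) and 22 mm tall; the steel arms of the U meet it 36 mm either side of its centre, below the bar the U is open for 38 mm
- pie0: one of the three small round apple pies on the plate: golden crust lid in a foil tin, 80 mm across the crimped rim, 34 mm tall, about 85 g, loose on the plate; origin: centre of its underside, z up its axis
- pie1: one of the three small round apple pies on the plate: golden crust lid in a foil tin, 80 mm across the crimped rim, 34 mm tall, about 85 g, loose on the plate; origin: centre of its underside, z up its axis
- pie2: one of the three small round apple pies on the plate: golden crust lid in a foil tin, 80 mm across the crimped rim, 34 mm tall, about 85 g, loose on the plate; origin: centre of its underside, z up its axis
- custard_pot: cream stoneware pot with a fixed terracotta lid, 104 mm across (126 mm over its two lugs), 93 mm tall with the lid's knob, standing on the glass beside the plate, to the left or to the right of it; stays there. Origin: centre of its underside
- spare_pie: a fourth pie of the same kind on the wooden cutting board to the left; origin: centre of its underside
- pie_server: spatula lying on the cutting board; origin: its underside, near its middle
- sugar_jar: cream jar with a wooden lid, 70 mm across, 110 mm tall, on the table to the right; origin: centre of its underside
- mug: white mug, 80 mm across, 92 mm tall, on the table to the right; origin: centre of its underside
- bowl: blue bowl, 110 mm across, 55 mm tall, on the table to the right; origin: centre of its underside
- rolling_pin: wooden rolling pin 44 mm thick, 330 mm long, at the right edge of the table; origin: its underside, at its middle
Things that resemble listed ones, but are neither listed nor needed, are in the scene too. What is shaped like the pie1 but black, pink or turquoise is not meant.

How it is judged:
On the way, in this order (a step that is already met when the one before it is completed fails the run):
1. the heat slider is at low (within 7 mm of the green dot) while the plate still stands on the tray (value of joint heat_slider between 0.023 and 0.037 m and z of pie_plate in the frame of warming_tray below 0.065 m), for 0.3 s.
2. the plate hangs in the gripper, 50 to 160 mm above the tray (contact force between pie_plate and the fingers above 2 N and contact force between pie_plate and warming_tray below 0.05 N and contact force between pie_plate and custard_pot below 0.05 N and x of pie_plate in the frame of warming_tray between -0.2 and 0.2 m and y of pie_plate in the frame of warming_tray between -0.3 and 0.3 m and z of pie_plate in the frame of warming_tray between 0.105 and 0.215 m), for 0.2 s.
At the end, for the whole second after the job is handed in: slider within 7 mm of low; only the gripper carries the plate, underside 50-160 mm above the glass, over the tray, off the pot, tilt < 0.1 rad, slower than 20 mm/s and 0.12 rad/s; each pie upright on the plate, its centre within 82 mm of the plate's (60 mm at the start) (all of step 2 and value of joint heat_slider between 0.023 and 0.037 m and angle between pie_plate's own z axis and vertical below 0.1 rad and linear speed of pie_plate below 0.02 m/s and angular speed of pie_plate below 0.12 rad/s and horizontal distance between each of pie0, pie1, pie2 and pie_plate below 0.082 m and z of pie0 in the frame of pie_plate between 0 and 0.012 m and angle between each of pie0, pie1, pie2's own z axis and vertical below 0.2 rad and z of pie1 in the frame of pie_plate between 0 and 0.012 m and z of pie2 in the frame of pie_plate between 0 and 0.012 m); the arm keeps its last pose, push and grip.
It fails at once if the plate of pies is tilted by more than 0.26 rad (15 degrees) (angle between pie_plate's own z axis and vertical above 0.26 rad).
It fails at once if the pot is shifted by more than 20 mm, or another bystander by more than 30 mm (distance of custard_pot from where it was at the start of the episode above 0.02 m or distance of any of spare_pie, pie_server, sugar_jar, mug, bowl, rolling_pin from where it was at the start of the episode above 0.03 m).
It also fails if it takes over 48 s, if anything falls off the work surface, if the arm or the gripper's body presses on something with over 40 N, if the wrist force passes 120 N, or if a joint passes its speed limit or range.

## Working session

There is one attempt and no reset: what is moved stays moved. The work goes in short steps, Python scripts to look and compute and a tool call to move; the robot and the scene stay as the last step left them, time stands still between calls to the robot, and variables do not carry over. Pictures are saved under pics/ and viewed, at most 10 in all, crops included, and the job is handed in when it is done.

Besides the shell and the picture viewer there is one more tool, called after "Request:" as a command line: name --argument value ..., lists and objects as JSON in quotes. jog_arm: Moves the arm, as the interface text tells. Its arguments: {"type":"object","properties":{"increments":{"type":"array"},"gripper":{"type":"number"},"force":{"type":"number"}},"required":["increments"]}

```bash
mkdir -p pics; cat > h.py <<'E'
import numpy as np, cv2
from station import readout, eyes, robot
def cal(n):
    c=eyes.get_calibration(n); R=cv2.Rodrigues(np.array(c["rvec"],float))[0]
    return np.array(c["camera_matrix"],float),R,np.array(c["tvec"],float).ravel()
def cloud(n,d):
    K,R,t=cal(n); v,u=np.mgrid[0:400,0:640]
    p=np.stack([(u-K[0,2])/K[0,0]*d,(v-K[1,2])/K[1,1]*d,d],-1)
    return (p-t)@R
def ray(n,u,v,z):
    K,R,t=cal(n); o=-R.T@t; r=R.T@np.linalg.solve(K,[u,v,1.]); return o+r*(z-o[2])/r[2]
E
python3 - <<'E'
from h import *
print(robot.pinch_z, readout.state())
for n in("scene","top"):
    im,d=eyes.read_camera(n); cv2.imwrite(f"pics/{n}0.png",im); np.save(f"{n}_d.npy",d)
    K,R,t=cal(n); print(n,-R.T@t,K[0,0])
    P=cloud(n,d)
    for k in("warming_tray","slider_grip","low_mark","pie_plate","plate_grip","pie1","custard_pot"):
        for r in eyes.outline_of(n,k)[:4]:
            m=r["pixels"]&(d>0); 
            print(n,k,round(r["confidence"],2),np.round(r["rect"],1),np.round(np.median(P[m],0),4) if m.any() else None)
E
```

```text
0.0187 {'t': 0.0, 'joint_positions': array([-1.35809042e+00,  2.21238684e-01,  1.52763029e+00, -2.35990228e-05,
        1.39467758e+00, -1.26080385e-01]), 'joint_velocities': array([ 6.22518460e-04,  1.17941336e-03,  1.70260006e-03, -8.50388152e-05,
       -1.26536289e-03, -7.07020610e-04]), 'joint_efforts': array([-8.54862446e-04, -4.94613397e+01, -3.87377286e+01,  6.97297161e-02,
        5.73248276e-02, -1.40313455e-04]), 'eef_pos': array([ 0.20758147, -0.588858  ,  0.22141932]), 'ee_rot': array([[ 9.43157393e-01,  3.32346118e-01, -4.35191187e-04],
       [ 3.32346329e-01, -9.43155496e-01,  1.90496809e-03],
       [ 2.22655790e-04, -1.94131893e-03, -9.99998091e-01]]), 'ft_force': array([-0.2191117 , -0.58782736, -0.27673398]), 'wrist_torque': array([-0.03702351,  0.07431467,  0.00180759]), 'finger_force': 0.0, 'opening': 0.08669324913996013}
scene [1.80459465 0.3639298  1.53275008] 520.0768163448755
scene warming_tray 0.75 [347.8 235.6 163.5 114.5] [0.6187 0.0821 0.052 ]
scene slider_grip 0.73 [481.9 246.5  19.1  14.6] [0.4932 0.5117 0.0446]
scene low_mark 0.72 [348.1 235.8 163.5 1
[... 708 characters left out ...]
.1023  0.0619]
top warming_tray 0.28 [348.2 182.3  22.3  23. ] [ 0.6221 -0.1557  0.089 ]
top low_mark 0.72 [297.9 206.5 166.5 102.2] [0.5248 0.0747 0.0541]
top low_mark 0.48 [336.4 194.7  63.5  65.4] [ 0.5809 -0.1013  0.0621]
top pie_plate 0.62 [336.2 196.2  61.6  61. ] [ 0.5778 -0.0987  0.0617]
top plate_grip 0.61 [335.9 196.9  62.7  64.9] [ 0.5772 -0.102   0.0619]
top pie1 0.91 [320.  189.1  23.3  26.2] [ 0.6101 -0.0518  0.0886]
top pie1 0.9 [362.1 138.   17.7  21.4] [ 0.8089 -0.2153  0.0294]
top pie1 0.7 [386.6 276.5  22.6  19.6] [ 0.301  -0.2745  0.0286]
top pie1 0.58 [338.3 211.2  21.   21. ] [ 0.5266 -0.112   0.0893]
top custard_pot 0.96 [262.4 193.3  35.4  35. ] [0.5956 0.1481 0.1259]
```

```bash
python3 - <<'E'
import cv2
a=cv2.imread("pics/top0.png")[130:280,190:400]; cv2.imwrite("pics/topc.png",cv2.resize(a,(798,570),interpolation=cv2.INTER_CUBIC))
a=cv2.imread("pics/scene0.png")[160:310,250:460]; cv2.imwrite("pics/scenec.png",cv2.resize(a,(798,570),interpolation=cv2.INTER_CUBIC))
E
```

```text
(no output)
```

View pics/topc.png

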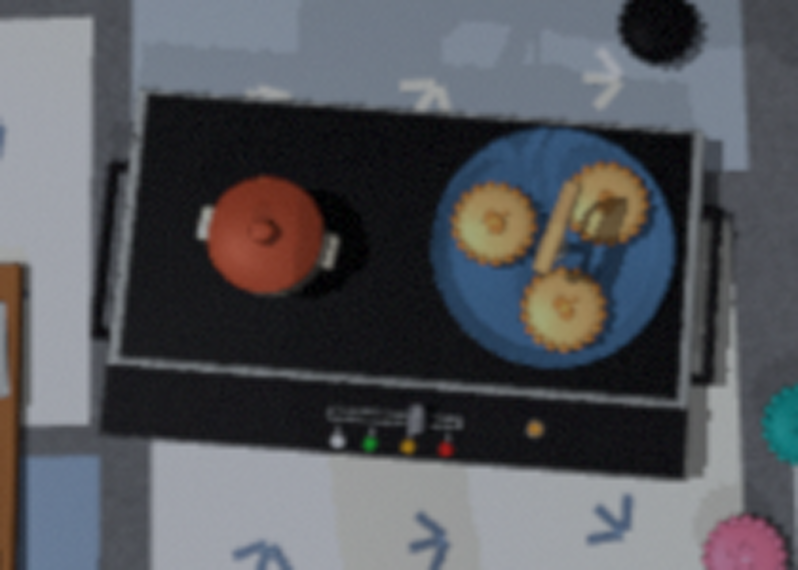

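View pics/scenec.png

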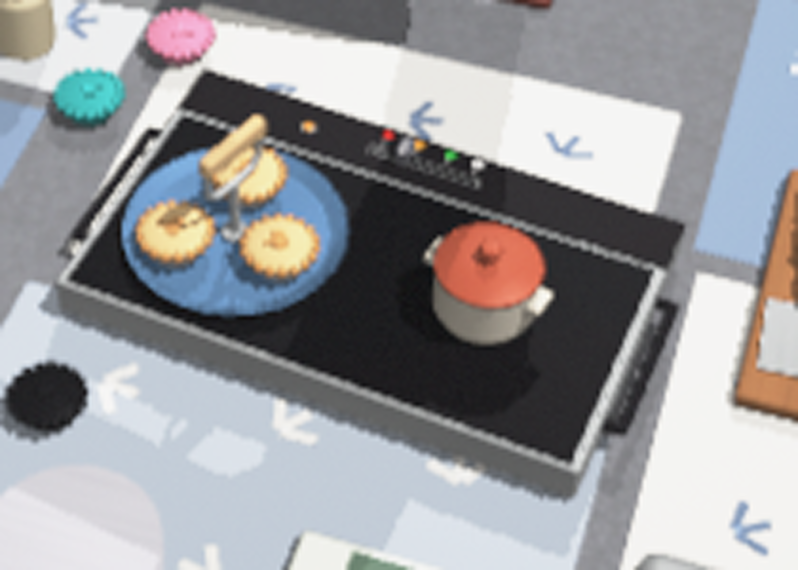

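View pics/top0.png

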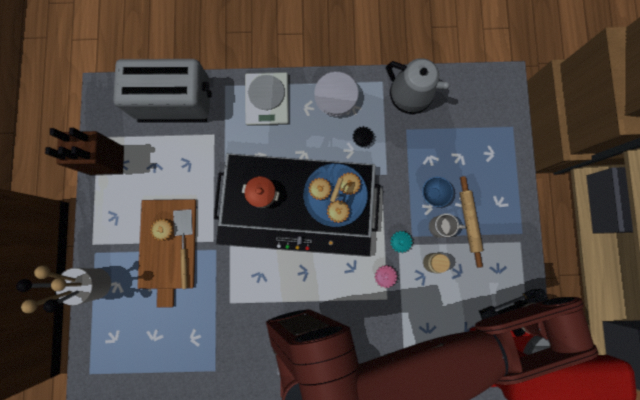

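The top view (crop scale 3.8) shows the slider at about (299,240), between amber (297,247) and red. The green dot is at (287,247). The plate is on the right with its grip bar at about (337,190), and the pot is on the left. The three golden pies are on the plate; the pink, turquoise and black ones lie off it and aren't meant.

```bash
python3 - <<'E'
from h import *
rects={"top":(215,210,385,260),"scene":(330,185,390,215)}
for n in("top","scene"):
    im=cv2.imread(f"pics/{n}0.png"); d=np.load(f"{n}_d.npy"); P=cloud(n,d)
    hsv=cv2.cvtColor(im,cv2.COLOR_BGR2HSV).astype(int); H,S,V=hsv[...,0],hsv[...,1],hsv[...,2]
    x0,y0,x1,y1=(270,236,320,252) if n=="top" else (340,190,382,208)
    roi=np.zeros(d.shape,bool); roi[y0:y1,x0:x1]=1
    for c,m in dict(red=((H<7)|(H>172))&(S>130)&(V>70),amber=(H>10)&(H<25)&(S>130)&(V>70),green=(H>45)&(H<85)&(S>110)&(V>50),white=(S<60)&(V>120),grey=(S<80)&(V>75)&(V<=255)).items():
        k,lab,st,ce=cv2.connectedComponentsWithStats((m&roi).astype('uint8'))
        for i in range(1,k):
            if st[i,4]>1: print(n,c,st[i,4],np.round(ce[i],1),np.round(ray(n,*ce[i],.055),4), np.round(P[lab==i].max(0),3)[2])
    Q=P[(d>0)]
    g=Q[(abs(Q[:,0]-.58)<.09)&(abs(Q[:,1]+.11)<.09)&(Q[:,2]>.165)&(Q[:,2]<.21)]
    c=g[:,:2].mean(0); w,v=np.linalg.eigh(np.cov((g[:,:2]-c).T))
    t=(g[:,:2]-c)@v[:,1]
    print(n,"bar",len(g),c,"axis",v[:,1],"ext",t.min(),t.max(),"z",np.percentile(g[:,2],[5,50,95]))
    pl=Q[(abs(Q[:,0]-.58)<.15)&(abs(Q[:,1]+.11)<.15)&(Q[:,2]>.065)&(Q[:,2]<.072)]
    print(n,"rim?",len(pl),cv2.minEnclosingCircle(pl[:,:2].astype('f4')))
    q=Q[(abs(Q[:,2]-.055)<.006)&(abs(Q[:,0]-.55)<.3)&(abs(Q[:,1])<.4)]
    print(n,"tray rect",cv2.minAreaRect(q[:,:2].astype('f4')))
    s=P[y0:y1,x0:x1]; s=s[(s[...,2]>.066)&(s[...,2]<.085)]; print(n,"slider pts",len(s),s.mean(0) if len(s) else 0)
E
```

```text
top red 12 [306.8 247.7] [ 0.4072 -0.0033  0.055 ] 0.066
top amber 11 [296.8 247.2] [0.4098 0.0313 0.055 ] 0.06
top green 14 [286.7 246.5] [0.413  0.0665 0.055 ] 0.059
top white 5 [278.2 245.6] [0.4169 0.0962 0.055 ] 0.058
top white 47 [280.4 250.5] [0.3997 0.0887 0.055 ] 0.046
top grey 25 [298.6 240.1] [0.4343 0.0247 0.055 ] 1.532
top grey 13 [278.4 245.6] [0.4168 0.0955 0.055 ] 0.061
top grey 83 [284.7 250.3] [0.4002 0.0736 0.055 ] 0.064
top bar 128 [ 0.58774528 -0.1049137 ] axis [-0.92433833  0.38157391] ext -0.042612667998611534 0.04007684532702337 z [0.18697576 0.19287737 0.19713724]
top rim? 415 ((0.5616408586502075, -0.09874279797077179), 0.16860853135585785)
top tray rect ((0.5617787837982178, 0.023030608892440796), (0.5592278838157654, 0.32962197065353394), 84.11915588378906)
top slider pts 28 [0.43322749 0.0228008  0.07583021]
scene red 9 [351.7 195.1] [ 0.4048 -0.0022  0.055 ] 0.058
scene amber 7 [360.  197.7] [0.4079 0.0331 0.055 ] 0.058
scene green 9 [368.3 200.3] [0.4111 0.0682 0.055 ] 0.06
scene white 305 [367.4 194.6] [0.3816 0.0563 0.055 ] 0.08
scene white 16 [343.9 204.6] [ 0.4639 -0.0159  0.055 ] 0.057
scene grey 334 [366.5 194.7] [0.3837 0.0531 0.055 ] 0.08
scene grey 20 [349.3 198.8] [ 0.4273 -0.0052  0.055 ] 0.061
scene grey 29 [346.1 205.1] [ 0.4638 -0.0071  0.055 ] 0.061
scene grey 4 [359.8 202.8] [0.4346 0.0399 0.055 ] 0.061
scene grey 4 [362.8 203.8] [0.436  0.0525 0.055 ] 0.055
scene grey 3 [367.3 202.3] [0.4229 0.0674 0.055 ] 0.06
scene grey 2 [374.5 207. ] [0.438  0.1005 0.055 ] 0.058
scene bar 129 [ 0.59534476 -0.1045575 ] axis [-0.92590493  0.37775662] ext -0.04124447200149351 0.045731234277548154 z [0.17058768 0.18850989 0.19620757]
scene rim? 222 ((0.556626558303833, -0.07374866306781769), 0.15664958953857422)
scene tray rect ((0.5661344528198242, 0.03150761127471924), (0.5434424877166748, 0.33982616662979126), 84.23249053955078)
scene slider pts 23 [0.4354417  0.02765116 0.07292292]
```

```bash
cat >> h.py <<'E'
def to(p,yd):
    s=readout.state(); R=s["ee_rot"]; l=R.T@(np.array(p)-s["eef_pos"])/.2
    y=R.T@np.array([yd[0],yd[1],0]); a=np.arctan2(-y[0],y[1])
    a=(a+np.pi/2)%np.pi-np.pi/2
    print("linear",np.round(l,3),"max",np.abs(l).max().round(2),"spin",round(a/np.pi,4),"half-turn alt",round(a/np.pi-np.sign(a),3),"j6",s["joint_positions"][5].round(2),"t",s["t"],"pos",s["eef_pos"])
E
python3 -c "
from h import *
to([.4335,.024,.16],(.094,.9956))
to([.32,-.28,.2],(.094,.9956))"
```

```text
linear [ 2.084 -2.518  0.313] max 2.52 spin 0.1378 half-turn alt -0.862 j6 -0.13 t 0.8 pos [ 0.20769238 -0.58947483  0.22256665]
linear [ 1.044 -1.273  0.113] max 1.27 spin 0.1378 half-turn alt -0.862 j6 -0.13 t 0.8 pos [ 0.20769238 -0.58947483  0.22256665]
```

Request:
jog_arm --increments '[{"linear": [0.16, -0.19, 0], "spin": 0.04}, {"linear": [0.32, -0.38, 0], "spin": 0.08}, {"linear": [0.48, -0.58, 0], "spin": 0.12}, {"linear": [0.64, -0.77, 0], "spin": 0.138}, {"linear": [0.8, -0.96, 0], "spin": 0.138}]' --gripper 0.5 --force 15

```text
t: 1.3
eef_pos: [0.2949, -0.354, 0.2226]
ee_rot: [[0.995, -0.097, 0.0], [-0.097, -0.995, -0.0], [0.0, 0.0, -1.0]]
ft_force: [1.1, 0.2, 0.7]
opening: 0.0551
finger_force: 0.0
```

```bash
python3 -c "
from h import *
to([.4335,.024,.2],(.094,.9956))"
```

```text
linear [ 0.506 -1.948  0.113] max 1.95 spin -0.0009 half-turn alt 0.999 j6 0.62 t 1.3 pos [ 0.29491645 -0.35397921  0.22258806]
```

Request:
jog_arm --increments '[{"linear": [0.05, -0.2, 0], "spin": 0}, {"linear": [0.1, -0.4, 0], "spin": 0}, {"linear": [0.15, -0.6, 0], "spin": 0}, {"linear": [0.2, -0.8, 0], "spin": 0}, {"linear": [0.26, -1.0, 0], "spin": 0}]'

```text
t: 1.8
eef_pos: [0.3655, -0.1601, 0.2229]
ee_rot: [[0.995, -0.095, 0.001], [-0.095, -0.995, -0.001], [0.001, 0.001, -1.0]]
ft_force: [0.7, -0.2, 0.5]
opening: 0.0435
finger_force: 0.0
```

```bash
python3 -c "
from h import *
to([.4335,.024,.13],(.094,.9956))"
```

```text
linear [ 0.25  -0.949  0.464] max 0.95 spin -0.0004 half-turn alt 1.0 j6 1.06 t 1.8 pos [ 0.36553749 -0.16006058  0.22290373]
```

Request:
jog_arm --increments '[{"linear": [0.06, -0.24, 0], "spin": 0}, {"linear": [0.12, -0.48, 0], "spin": 0}, {"linear": [0.18, -0.72, 0.1], "spin": 0}, {"linear": [0.25, -0.95, 0.3], "spin": 0}, {"linear": [0.25, -0.95, 0.45], "spin": 0}]'

```text
t: 2.3
eef_pos: [0.4356, 0.0259, 0.1337]
ee_rot: [[0.996, -0.091, 0.006], [-0.091, -0.996, 0.0], [0.006, -0.001, -1.0]]
ft_force: [0.6, -0.7, -0.2]
opening: 0.0435
finger_force: 0.0
```

```bash
python3 -c "
from h import *
im,d=eyes.read_camera('scene'); cv2.imwrite('pics/s2.png',cv2.resize(im[140:260,290:450],(800,600),interpolation=cv2.INTER_CUBIC))
to([.4335,.024,.06],(.094,.9956))"
```

```text
linear [0.02  0.012 0.328] max 0.33 spin 0.0009 half-turn alt -0.999 j6 1.54 t 2.35 pos [0.43010168 0.02655092 0.12565461]
```

View pics/s2.png

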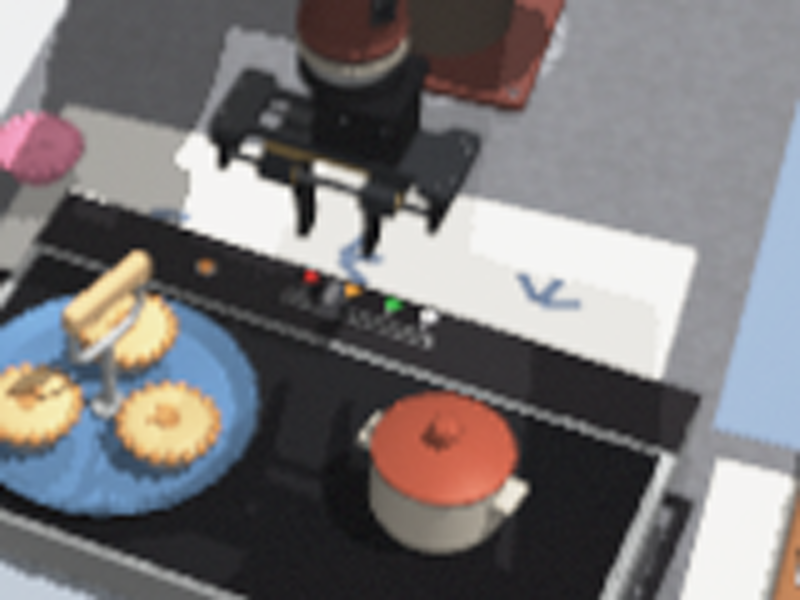

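The scene view shows the fingers, at (305,230) and (372,250) in the crop, hanging above the strip. The slider at (328,293) sits between red and amber, midway between the fingers. Next I descend over it.

Request:
jog_arm --increments '[{"linear": [0.01, 0.01, 0.1], "spin": 0}, {"linear": [0.01, 0.01, 0.2], "spin": 0}, {"linear": [0.01, 0.01, 0.28], "spin": 0}, {"linear": [0.01, 0.01, 0.32], "spin": 0}, {"linear": [0.01, 0.01, 0.32], "spin": 0}]'

```text
t: 2.85
eef_pos: [0.4341, 0.0204, 0.068]
ee_rot: [[0.995, -0.095, -0.002], [-0.095, -0.995, 0.0], [-0.002, 0.0, -1.0]]
ft_force: [-0.7, 0.3, 0.1]
opening: 0.043
finger_force: 0.0
```

Request:
jog_arm --increments '[{"linear": [0, 0, 0], "spin": 0}, {"linear": [0, 0, 0], "spin": 0}, {"linear": [0, 0, 0], "spin": 0}, {"linear": [0, 0, 0], "spin": 0}, {"linear": [0, 0, 0], "spin": 0}]' --gripper 0 --force 10

```text
t: 3.35
eef_pos: [0.4353, 0.0208, 0.0691]
ee_rot: [[0.995, -0.095, 0.001], [-0.095, -0.995, 0.0], [0.001, -0.0, -1.0]]
ft_force: [-0.3, 1.2, 2.9]
opening: 0.0141
finger_force: 10.0
```

```bash
python3 -c "
from h import *
s=readout.state();print(s['opening'],s['finger_force'],s['ft_force'])
y=np.array([.094,.9956]);p=s['eef_pos'][:2];g=np.array([.412,.0673]);print('to green',(g-p)@y)
to([.4335,.06,.06],(.094,.9956))"
```

```text
0.014090203031505195 9.998373538255692 [-0.33872631  1.17589336  2.88045039]
to green 0.044068683027445335
linear [-0.028 -0.194  0.046] max 0.19 spin -0.0003 half-turn alt 1.0 j6 1.53 t 3.35 pos [0.43534244 0.02083267 0.06908966]
```

Request:
jog_arm --increments '[{"linear": [0, -0.04, 0.01], "spin": 0}, {"linear": [0, -0.09, 0.01], "spin": 0}, {"linear": [0, -0.15, 0.01], "spin": 0}, {"linear": [0, -0.19, 0.01], "spin": 0}, {"linear": [0, -0.215, 0.01], "spin": 0}]'

```text
t: 3.85
eef_pos: [0.4403, 0.0637, 0.0677]
ee_rot: [[0.996, -0.094, 0.003], [-0.094, -0.996, -0.001], [0.003, 0.001, -1.0]]
ft_force: [-0.8, -1.1, 6.3]
opening: 0.0137
finger_force: 10.0
```

Request:
jog_arm --increments '[{"linear": [0, 0, 0], "spin": 0}, {"linear": [0, 0, 0], "spin": 0}, {"linear": [0, 0, 0], "spin": 0}, {"linear": [0, 0, 0], "spin": 0}, {"linear": [0, 0, 0], "spin": 0}]' --gripper 0.4

```text
t: 4.35
eef_pos: [0.4387, 0.0633, 0.0663]
ee_rot: [[0.995, -0.095, -0.0], [-0.095, -0.995, 0.0], [-0.0, 0.0, -1.0]]
ft_force: [-0.4, 1.6, 0.8]
opening: 0.034
finger_force: 0.0
```

Request:
jog_arm --increments '[{"linear": [0, 0, -0.15], "spin": 0}, {"linear": [0, 0, -0.35], "spin": 0}, {"linear": [0, 0, -0.6], "spin": 0}, {"linear": [0, 0, -0.85], "spin": 0}, {"linear": [0, 0, -0.95], "spin": 0}]'

```text
t: 4.85
eef_pos: [0.4411, 0.0633, 0.2622]
ee_rot: [[0.995, -0.095, 0.008], [-0.095, -0.995, -0.0], [0.008, -0.001, -1.0]]
ft_force: [0.7, 0.2, -0.3]
opening: 0.0348
finger_force: 0.0
```

```bash
python3 - <<'E'
from h import *
im,d=eyes.read_camera('scene'); cv2.imwrite('pics/s3.png',cv2.resize(im[170:230,330:410],(800,600),interpolation=cv2.INTER_CUBIC))
P=cloud('scene',d); Q=P[185:215,330:390].reshape(-1,3)
q=Q[(Q[:,2]>.066)&(Q[:,2]<.085)&(abs(Q[:,0]-.437)<.02)]; print(len(q),q.mean(0))
to([.587,-.1045,.26],(.38,.925))
E
```

```text
23 [0.43948472 0.05937475 0.07271856]
linear [0.801 0.767 0.027] max 0.8 spin 0.0939 half-turn alt -0.906 j6 1.63 t 4.9 pos [0.4419211  0.06330815 0.26385149]
```

View pics/s3.png

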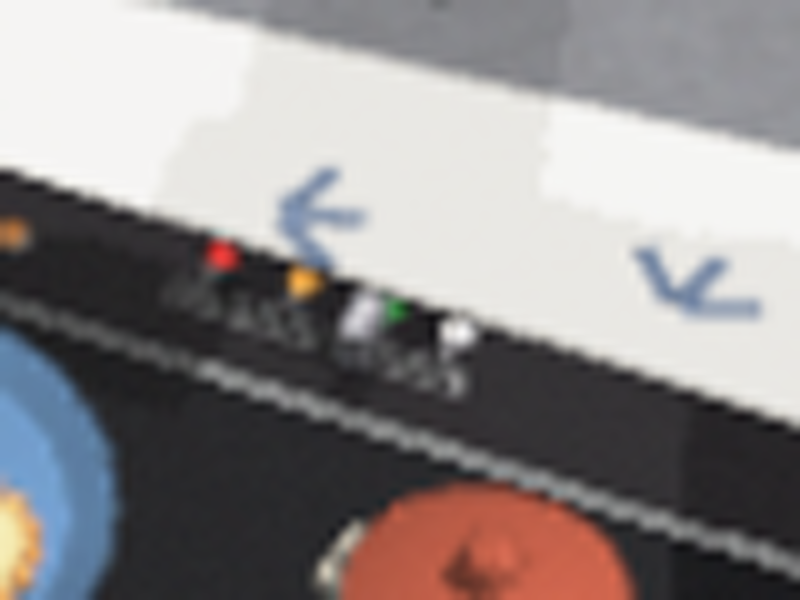

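The slider at (362,315) in the crop is just short of the green dot at (395,310). I'll quantify it from both cameras.

```bash
python3 - <<'E'
from h import *
y=np.array([.094,.9956])
for n,b in(("scene",(335,188,385,212)),("top",(270,232,320,252))):
    im,d=eyes.read_camera(n); P=cloud(n,d)
    hsv=cv2.cvtColor(im,cv2.COLOR_BGR2HSV).astype(int); H,S,V=hsv[...,0],hsv[...,1],hsv[...,2]
    roi=np.zeros(d.shape,bool); roi[b[1]:b[3],b[0]:b[2]]=1
    for c,m in dict(red=((H<7)|(H>172))&(S>130)&(V>70),amber=(H>10)&(H<25)&(S>130)&(V>70),green=(H>45)&(H<85)&(S>110)&(V>50)).items():
        v,u=np.nonzero(m&roi)
        if len(u): r=ray(n,u.mean(),v.mean(),.055)[:2]; print(n,c,len(u),r.round(4),(r@y).round(4))
    m=roi&(P[...,2]>.066)&(P[...,2]<.085)&(abs(P[...,0]-.437)<.025)&(d>0)
    v,u=np.nonzero(m)
    if len(u): r=ray(n,u.mean(),v.mean(),.0715)[:2]; print(n,"slider px",len(u),u.mean(),v.mean(),r,(r@y).round(4))
r=ray("scene",366.2,201.5,.0765)[:2];print(r,r@y)
E
```

```text
scene red 9 [ 0.4048 -0.0022] 0.0358
scene amber 7 [0.4079 0.0331] 0.0713
scene green 4 [0.4105 0.0728] 0.1111
scene slider px 23 365.5217391304348 202.2173913043478 [0.43998297 0.06387676] 0.105
top red 221 [0.4426 0.0844] 0.1256
[0.44011491 0.06634791] 0.10742678433420631
```

The slider is within about 2 mm of low. Now I move above the plate's grip.

Request:
jog_arm --increments '[{"linear": [0.12, 0.12, 0], "spin": 0.02}, {"linear": [0.3, 0.29, 0], "spin": 0.05}, {"linear": [0.47, 0.45, 0], "spin": 0.08}, {"linear": [0.64, 0.62, 0], "spin": 0.094}, {"linear": [0.78, 0.75, 0], "spin": 0.094}]' --gripper 0.8

```text
t: 5.5
eef_pos: [0.5799, -0.1026, 0.2533]
ee_rot: [[0.924, -0.382, -0.004], [-0.382, -0.924, 0.001], [-0.004, 0.001, -1.0]]
ft_force: [-0.3, 0.8, 0.5]
opening: 0.0654
finger_force: 0.0
```

```bash
python3 - <<'E'
from h import *
im,d=eyes.read_camera('scene'); cv2.imwrite('pics/s4.png',cv2.resize(im[130:250,240:400],(800,600),interpolation=cv2.INTER_CUBIC))
to([.588,-.1045,.16],(.38,.925))
E
```

```text
linear [ 0.023 -0.022  0.462] max 0.46 spin -0.0013 half-turn alt 0.999 j6 1.65 t 5.55 pos [ 0.58232235 -0.10660592  0.25244578]
```

View pics/s4.png

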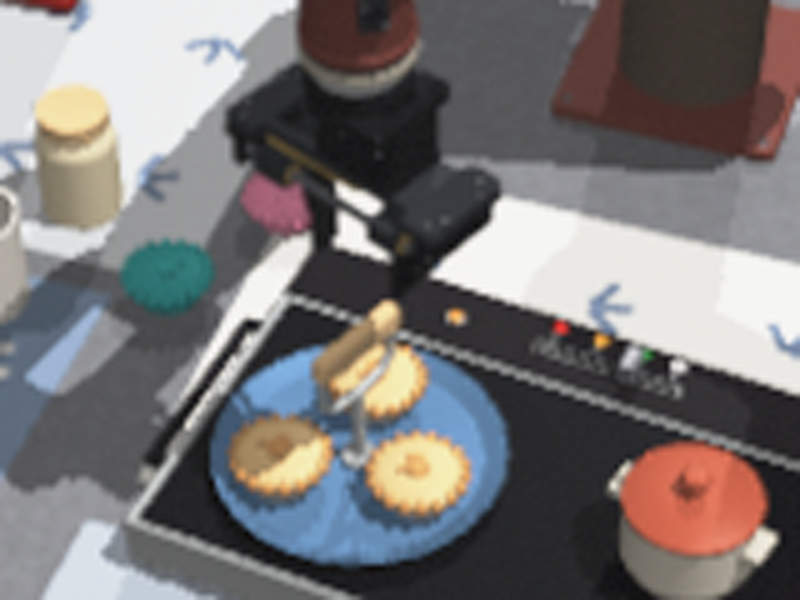

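The gripper straddles the bar, with its fingers at (322,235) and (408,265) in the crop and the bar at (358,345). Descending.

Request:
jog_arm --increments '[{"linear": [0.02, -0.01, 0.1], "spin": 0}, {"linear": [0.02, -0.01, 0.22], "spin": 0}, {"linear": [0.02, -0.01, 0.34], "spin": 0}, {"linear": [0.02, -0.01, 0.43], "spin": 0}, {"linear": [0.02, -0.01, 0.46], "spin": 0}]'

```text
t: 6.05
eef_pos: [0.5813, -0.0993, 0.1594]
ee_rot: [[0.925, -0.38, -0.008], [-0.38, -0.925, 0.002], [-0.008, 0.001, -1.0]]
ft_force: [0.3, 0.1, 0.1]
opening: 0.0695
finger_force: 0.0
```

```bash
python3 - <<'E'
from h import *
im,d=eyes.read_camera('scene'); cv2.imwrite('pics/s5.png',cv2.resize(im[160:250,260:380],(800,600),interpolation=cv2.INTER_CUBIC))
s=readout.state();print(s['ft_force'])
to([.588,-.1045,.16],(.38,.925))
E
```

```text
[ 0.41064623 -0.35603582 -0.68512726]
linear [ 0.039  0.012 -0.   ] max 0.04 spin -0.0001 half-turn alt 1.0 j6 1.66 t 6.1 pos [ 0.5817146  -0.09940561  0.15996003]
```

View pics/s5.png

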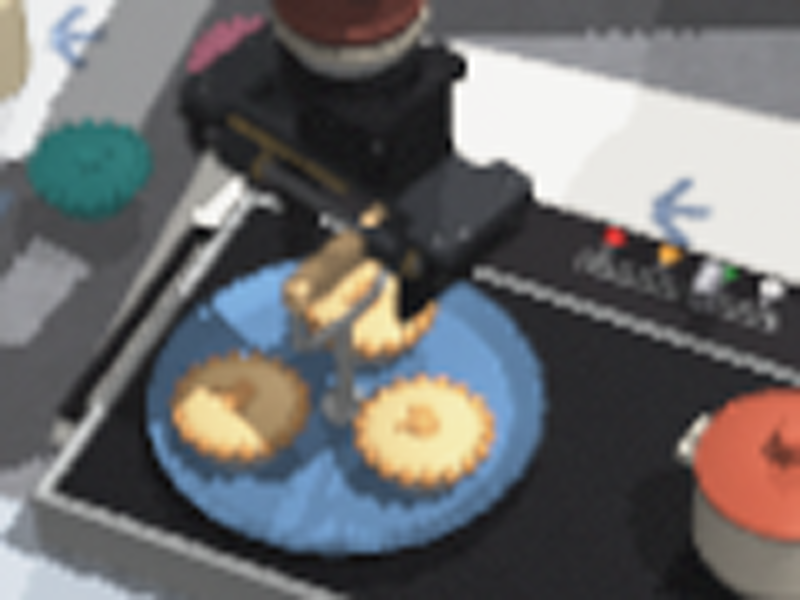

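Request:
jog_arm --increments '[{"linear": [0.02, 0.01, 0], "spin": 0}, {"linear": [0.04, 0.01, 0], "spin": 0}, {"linear": [0.04, 0.01, 0], "spin": 0}, {"linear": [0.04, 0.01, 0], "spin": 0}, {"linear": [0.04, 0.01, 0], "spin": 0}]' --gripper 0.45

```text
t: 6.6
eef_pos: [0.5914, -0.1053, 0.1651]
ee_rot: [[0.925, -0.38, 0.001], [-0.38, -0.925, -0.0], [0.001, -0.0, -1.0]]
ft_force: [0.0, -0.3, 0.5]
opening: 0.0416
finger_force: 0.0
```

Request:
jog_arm --increments '[{"linear": [0, 0, 0], "spin": 0}, {"linear": [0, 0, 0], "spin": 0}, {"linear": [0, 0, 0], "spin": 0}, {"linear": [0, 0, 0], "spin": 0}, {"linear": [0, 0, 0], "spin": 0}]' --gripper 0 --force 6

```text
t: 7.1
eef_pos: [0.591, -0.1052, 0.1645]
ee_rot: [[0.925, -0.38, -0.0], [-0.38, -0.925, -0.0], [-0.0, 0.0, -1.0]]
ft_force: [-0.1, -0.1, -0.1]
opening: 0.0162
finger_force: 6.0
```

Request:
jog_arm --increments '[{"linear": [0, 0, 0], "spin": 0}, {"linear": [0, 0, 0], "spin": 0}, {"linear": [0, 0, 0], "spin": 0}, {"linear": [0, 0, 0], "spin": 0}, {"linear": [0, 0, 0], "spin": 0}]' --force 45

```text
t: 7.6
eef_pos: [0.591, -0.1052, 0.1645]
ee_rot: [[0.925, -0.38, -0.0], [-0.38, -0.925, -0.0], [-0.0, 0.0, -1.0]]
ft_force: [-1.0, -0.8, 0.3]
opening: 0.0152
finger_force: 45.0
```

```bash
python3 - <<'E'
from h import *
im,d=eyes.read_camera('scene'); cv2.imwrite('pics/s6.png',cv2.resize(im[160:250,260:380],(800,600),interpolation=cv2.INTER_CUBIC))
s=readout.state();print(s['ft_force'],s['wrist_torque'],s['opening'],s['eef_pos'])
E
```

```text
[-0.5255787  -0.673956    0.39455726] [-0.10257689  0.20073245  0.0834655 ] 0.01573372486672472 [ 0.59108419 -0.10524476  0.16453725]
```

View pics/s6.png

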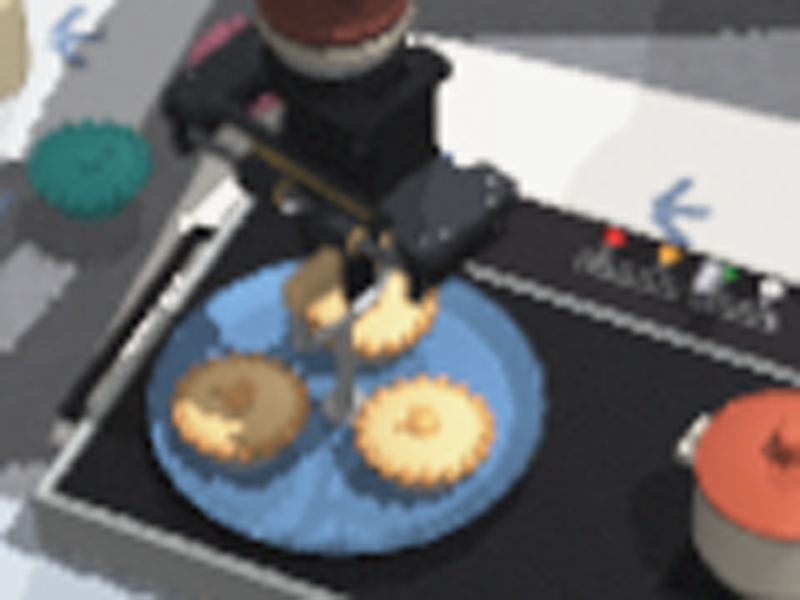

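The fingers grip the bar's middle, near (345,275) in the crop, with a 16 mm opening, and the plate is undisturbed. I'll start with a gentle lift.

Request:
jog_arm --increments '[{"linear": [0, 0, -0.005], "spin": 0}, {"linear": [0, 0, -0.015], "spin": 0}, {"linear": [0, 0, -0.03], "spin": 0}, {"linear": [0, 0, -0.045], "spin": 0}, {"linear": [0, 0, -0.05], "spin": 0}]'

```text
t: 8.15
eef_pos: [0.5913, -0.1052, 0.1748]
ee_rot: [[0.925, -0.38, 0.0], [-0.38, -0.925, -0.0], [0.0, -0.0, -1.0]]
ft_force: [0.1, -0.1, -7.3]
opening: 0.0157
finger_force: 45.0
```

```bash
cat >> h.py <<'E'
def plate():
    im,d=eyes.read_camera('scene'); P=cloud('scene',d)
    r=eyes.outline_of('scene','pie_plate')[0]; hsv=cv2.cvtColor(im,cv2.COLOR_BGR2HSV)
    m=(hsv[...,0]>95)&(hsv[...,0]<120)&(hsv[...,1]>70)&cv2.erode(r["pixels"].astype('uint8'),np.ones((5,5))).astype(bool)&(d>0)
    q=P[m]
    for _ in range(4):
        c=np.linalg.lstsq(np.c_[q[:,:2]-q[:,:2].mean(0),np.ones(len(q))],q[:,2],rcond=None)[0]
        e=abs(np.c_[q[:,:2]-q[:,:2].mean(0),np.ones(len(q))]@c-q[:,2]); q=q[e<max(.003,2*np.median(e))]
    s=readout.state(); print("plate z",c[2].round(4),"slope",c[:2].round(3),len(q),"F",s['ft_force'].round(2),"T",s['wrist_torque'].round(2),"pos",s['eef_pos'],"open",s['opening'],"t",s['t'])
    return im
E
python3 -c "
from h import *
plate()"
```

```text
plate z 0.0693 slope [-0.009 -0.007] 268 F [ 0.35 -0.46 -6.48] T [ 0.03  0.05 -0.  ] pos [ 0.59128977 -0.10518988  0.17483374] open 0.015763334175095154 t 8.25
```

Level, with about 7 N hanging. Continuing up by 90 mm.

Request:
jog_arm --increments '[{"linear": [0, 0, -0.01], "spin": 0}, {"linear": [0, 0, -0.04], "spin": 0}, {"linear": [0, 0, -0.08], "spin": 0}, {"linear": [0, 0, -0.12], "spin": 0}, {"linear": [0, 0, -0.16], "spin": 0}]'

```text
t: 8.75
eef_pos: [0.5914, -0.1053, 0.2078]
ee_rot: [[0.925, -0.38, 0.001], [-0.38, -0.925, -0.0], [0.001, -0.0, -1.0]]
ft_force: [-0.3, -0.4, -6.4]
opening: 0.0156
finger_force: 45.0
```

Request:
jog_arm --increments '[{"linear": [0, 0, -0.04], "spin": 0}, {"linear": [0, 0, -0.08], "spin": 0}, {"linear": [0, 0, -0.12], "spin": 0}, {"linear": [0, 0, -0.16], "spin": 0}, {"linear": [0, 0, -0.2], "spin": 0}]'

```text
t: 9.25
eef_pos: [0.5911, -0.1052, 0.2472]
ee_rot: [[0.925, -0.38, -0.0], [-0.38, -0.925, 0.0], [-0.0, 0.0, -1.0]]
ft_force: [0.5, 0.3, -7.1]
opening: 0.0156
finger_force: 45.0
```

Request:
jog_arm --increments '[{"linear": [0, 0, -0.04], "spin": 0}, {"linear": [0, 0, -0.07], "spin": 0}, {"linear": [0, 0, -0.09], "spin": 0}, {"linear": [0, 0, -0.1], "spin": 0}, {"linear": [0, 0, -0.1], "spin": 0}]'

```text
t: 9.75
eef_pos: [0.5912, -0.1052, 0.2667]
ee_rot: [[0.925, -0.38, 0.0], [-0.38, -0.925, -0.0], [0.0, 0.0, -1.0]]
ft_force: [0.8, 0.7, -8.1]
opening: 0.0153
finger_force: 45.0
```

Request:
jog_arm --increments '[{"linear": [0, 0, 0], "spin": 0}, {"linear": [0, 0, 0], "spin": 0}, {"linear": [0, 0, 0], "spin": 0}, {"linear": [0, 0, 0], "spin": 0}, {"linear": [0, 0, 0], "spin": 0}]'

```text
t: 10.25
eef_pos: [0.5911, -0.1051, 0.2664]
ee_rot: [[0.925, -0.38, -0.0], [-0.38, -0.925, 0.0], [-0.0, -0.0, -1.0]]
ft_force: [-1.1, -0.3, -7.6]
opening: 0.0156
finger_force: 45.0
```

```bash
python3 -c "
from h import *
im=plate(); cv2.imwrite('pics/s7.png',cv2.resize(im[130:250,260:420],(800,600),interpolation=cv2.INTER_CUBIC))"
```

```text
plate z 0.1606 slope [ 0.003 -0.008] 317 F [-0.19 -0.35 -6.72] T [0.09 0.02 0.02] pos [ 0.59111289 -0.10515157  0.26652831] open 0.015372179606680525 t 10.35
```

View pics/s7.png

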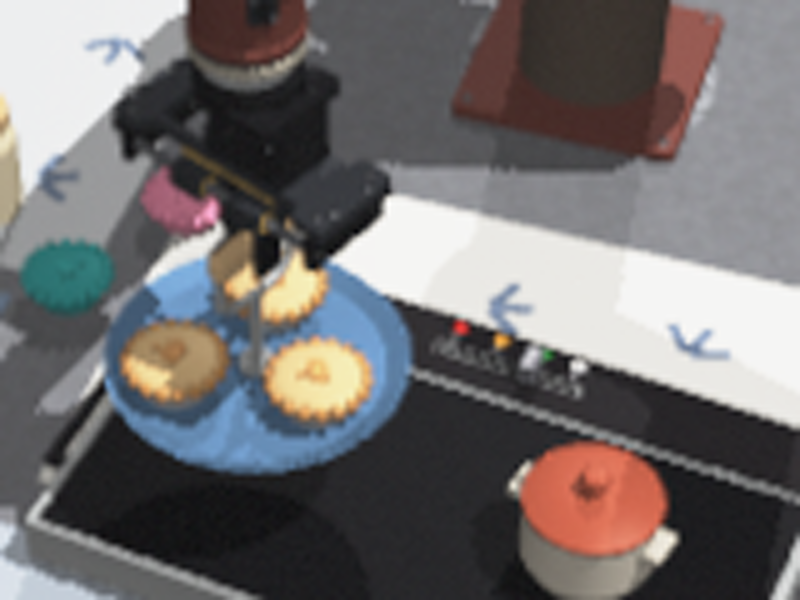

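The plate hangs level about 100 mm above the glass, at about (258,360) in the crop. All three pies are in place, the slider sits at the green dot at (540,355), and the pot hasn't moved. Handing in.

```bash
python3 -c "
from station import job_done
print(job_done())"
```

```text
the job is handed in; nothing more can be done
None
```

The heat slider is at low (within about 2 mm by camera), and the arm is holding the plate level and steady about 100 mm above the tray, with all three pies in place and the pot untouched; the job is handed in, with no verdict returned.

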